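# Open the stationery tub and slide its lid under the desk shelf

## Robot

A 6-joint arm with a two-finger parallel gripper is mounted at the origin on the work surface. World frame = base frame: x ahead of the robot, y to its left, z up, the work surface at z = 0. Lengths are in mm, angles in rad, forces in N, time in s.
With the tool pointing down it reaches from about 275 to 825 mm from the base axis. Payload 5.2 kg.
Tool frame: the origin (TCP) lies at the very end of the fingers, on their centre line; the grasp point (between the pads) lies 19 mm behind it; z points along the fingers, y is the line along which they close (so a half turn about z gives the same grasp; the last joint's range is limited). The gripper opens to 93 mm and grips with 3 to 60 N. Pads are 15 mm wide; open, the fingers measure 128 mm over their backs; the gripper's body (75 mm by 188 mm) begins 65 mm behind the grasp point.
Start: joints at [1.102, 0.259, 1.535, -0, 1.348, -0.203], TCP at [144.452, 530.696, 218.653] pointing down, gripper open.
Joint ranges: [-3.14, 3.14], [-0.91, 2.08], [0.19, 2.58], [-1.22, 4.36], [0.22, 2.71], [-3.12, 3.12]. Speed limits (rad/s): [2.57, 2.57, 3.14, 3.14, 3.14, 3.14].

## Interface

Orientations are given as [roll, pitch, yaw] about the fixed x, y, z axes, in that order (R = Rz(yaw) Ry(pitch) Rx(roll)).
In Python, from bench import robot gives the robot as it stands. The module is installed in compiled form; this text tells all that it offers. Calls block until the motion is done:
- robot.move_ptp(position, orientation): joint-space move of the TCP to a pose.
- robot.move_linear(position, ori=None, speed=150, f_stop=None): straight line of the TCP; ori=None keeps the orientation; speed is the mean speed in mm/s. With f_stop (N) it stops when the force on the tool has changed by that much, and returns True; else False.
- robot.move_j(angles): joint-space move.
- robot.move_gripper(opening): opening from 0.0 (shut) to 1.0 (fully open); the grip force is fixed at half the most; returns when the fingers have stopped.
- robot.sleep(seconds).
- robot.inverse_kinematics(position, orientation): joint angles nearest the present ones, or None.
- robot.get_image(name): name is "side" or "top"; returns a dict with "img" (400x640x3 uint8, blue, green, red), "fovy" (degrees; the focal length in pixels is half the picture's height over the tangent of half this angle, whatever the lens; pixels are square), "cx", "cy" (the principal point, pixels), "eye" and "orientation" of the camera in the world. Camera axes: x right, y down, z forward; pixel columns grow to the right and rows downward; lengths in mm; the calibration is good to about 2 mm. A picture is of the moment at which its call begins. There is no depth.
A pose or a line that the arm cannot do raises robot.MotionError and nothing moves.
- robot.hand_in(): hands the job in; it is judged then, once.
Readings, each from a call of its own:
- robot.current_t(): time.
- robot.current_qpos(): joint angles.
- robot.current_joint_vel(): joint speeds.
- robot.current_joint_efforts(): joint torques, N m.
- robot.current_tcp_pos(): TCP position.
- robot.current_eef_rot(): TCP orientation.
- robot.current_contact_force(): force on the tool from outside, world axes, zero at the start.
- robot.current_ft_torque(): the same for the moment, N m.
- robot.current_gripper_width(): opening from 0.0 (shut) to 1.0 (fully open).
- robot.current_finger_force(): force on a finger pad.
Only numpy, scipy, OpenCV 4.12 (cv2) and the standard library are available. Lean on these libraries where they do the work, as an engineer would, in place of code of your own. Each camera call takes 0.05 s, during which the arm holds its last target. There are 200 camera calls.

## Task

Open the stationery tub: take its lid by the leaning blue grip, tip the front well up while the rear edge is still under the tub's lip, then draw it out and lift it off. Lay the lid flat, right way up, on the clear desk beside the low clear shelf, then slide it in under the shelf until it covers the rose mat squarely, grip to the shelf's open front, and let go. Do not let the lid drop, and leave the other things on the desk where they are.

Things in the scene. Friction and masses are not known exactly. Their poses are not given: they have to be found in the camera images.
- lid: loose cream lid, 180 g: plate 164 (x) x 136 (y) x 6 mm over a ridge frame 146 x 116 mm, 8 mm high. Origin: centre of the ridge's underside (z = 0 on the desk, 62 mm on the tub). x runs from front (grip; away from the robot) to rear. Navy grip plate, 10 mm thick, 90 wide (y), rises 75 mm along its slope from (-60, 0, 14) mm, leaning forward (to -x) 0.5 rad from vertical
- lid_grip (a point): point in the middle of the grip plate's thickness and width, 50 mm up its slope from the lid plate: at (-84, 0, 57.9) mm in the lid's frame. Same axes as the lid
- lid_rear (a point): middle of the lid's rear edge, at the underside of the plate: at (82, 0, 8) mm in the lid's frame
- tub: mint-green tub, fixed, 160 (x) x 130 (y) mm, rim 70 mm high, walls 4 mm. Origin: centre of its underside; -x is the front, away from the robot. At the rear a wall (inner face x 85 mm) ends in a lip reaching forward to x 73 mm, z 82 to 88 mm: the lid's rear 9 mm is tucked under it, 6 mm room above, ridge in the rim with 3 mm play. It comes out only front tipped up, then drawn forward 15 mm
- riser: low clear shelf, fixed to the desk. Origin: on the desk at the mat's centre; -x is the open front, away from the robot. Board spans x 5 to 145, y -100 to 100 mm, z 55 to 63 mm above the desk, on two 14 mm posts at its rear corners only (x 128 to 142, y +-85 to +-99 mm); front and sides open
- mat (a point): centre of the flush rose felt mat on the desk, 170 (x) x 140 (y) mm, no thickness; rear half under the clear shelf, front half before it. Same axes as the riser. The lid belongs here with its x along the mat's x, grip to the front (-x)
- flask: bystander: white drinking flask, upright, 66 mm diameter, 200 mm high; origin at the centre of its underside
- mug: bystander: white mug, 80 mm diameter, 92 mm high; origin at the centre of its underside
- tissue_box: bystander: white tissue box, 115 x 210 x 75 mm, a tissue standing up to 114 mm; origin at the centre of its underside
- phone: bystander: phone lying flat, green back, 72 x 150 x 9 mm; origin at the centre of its underside
- pen_cup: bystander: pink pen cup, 76 mm diameter, 95 mm high, pens up to 160 mm; origin at the centre of its underside
Not all that is in view belongs to the job. What is shaped like the lid but orange is not meant.

How it is judged:
By the outcome, as a careful person would: the job done as asked, in the order asked, and still so for the second after the job is handed in, with the robot touching nothing.
It also fails if it takes over 50 s, if anything falls off the work surface, if the arm or the gripper's body presses on something with over 40 N, if the wrist force passes 120 N, or if a joint passes its speed limit or range.

## Working session

There is one attempt and no reset: what is moved stays moved. The work goes in short steps, each a Python script; the robot and the scene stay as the last script left them, time stands still between calls to the robot, and variables do not carry over. Pictures are saved under pics/ and viewed, at most 10 in all, crops included, and the job is handed in when it is done.

```bash
mkdir -p pics; python3 - <<'E'
from bench import robot
import cv2
for n in ("top","side"):
    d=robot.get_image(n); cv2.imwrite(f"pics/{n}0.png",d["img"])
    print({k:v for k,v in d.items() if k!="img"})
E
```

```text
{'fovy': 46.086236055427406, 'cx': 319.5392518116751, 'cy': 191.8335123221827, 'eye': array([3.27891934e+02, 2.45822402e-02, 1.52143065e+03]), 'orientation': array([-3.01000125e+00,  1.06621628e-03, -1.59647418e+00])}
{'fovy': 50.999431382407906, 'cx': 315.10759732522877, 'cy': 209.4657591709866, 'eye': array([   79.3470777 , -1089.47586965,   932.42397971]), 'orientation': array([-2.1955112 ,  0.02179051, -0.37809235])}
```

View pics/top0.png

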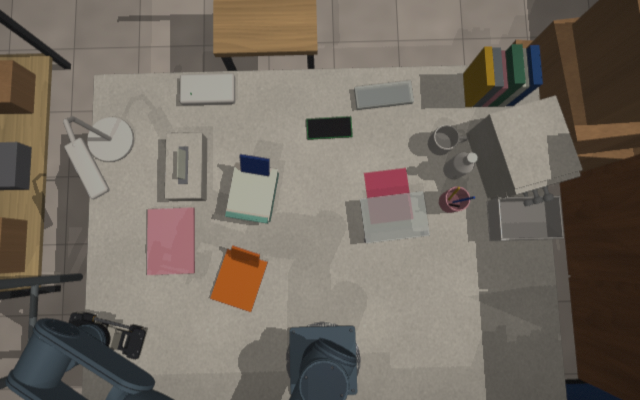

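View pics/side0.png

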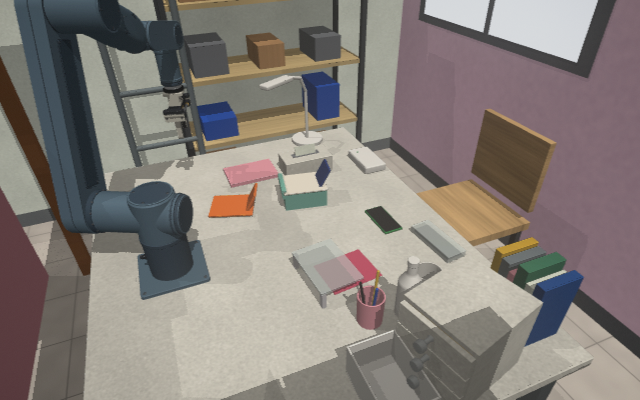

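```bash
cat > h.py <<'E'
from bench import robot
import numpy as np, cv2
from scipy.spatial.transform import Rotation as R
def rot(o): return R.from_euler('xyz',o).as_matrix()
def foc(d): return 200/np.tan(np.radians(d["fovy"])/2)
def cast(d,px,z):
    px=np.atleast_2d(np.asarray(px,float)); v=np.c_[(px[:,0]-d["cx"])/foc(d),(px[:,1]-d["cy"])/foc(d),np.ones(len(px))]@rot(d["orientation"]).T
    return d["eye"]+v*((z-d["eye"][2])/v[:,2])[:,None]
def proj(d,p):
    c=(np.atleast_2d(p)-d["eye"])@rot(d["orientation"])
    return c[:,:2]/c[:,2:]*foc(d)+[d["cx"],d["cy"]]
def big(m):
    c,_=cv2.findContours(m.astype(np.uint8),cv2.RETR_EXTERNAL,cv2.CHAIN_APPROX_NONE)
    return max(c,key=cv2.contourArea)[:,0,:]
def box(c):
    q=cv2.approxPolyDP(c.reshape(-1,1,2),5,True)[:,0]; return q
E
python3 - <<'E'
from h import *
t=robot.get_image("top"); im=t["img"]; hsv=cv2.cvtColor(im,cv2.COLOR_BGR2HSV)
def roi(x0,x1,y0,y1):
    m=np.zeros(im.shape[:2],bool); m[y0:y1,x0:x1]=1; return m
for p in [(250,195),(254,163),(250,218),(385,180),(390,208),(410,205),(300,170),(290,240)]: print(p,im[p[1],p[0]],hsv[p[1],p[0]])
c=im[140:250,210:440]
cv2.imwrite("pics/crop.png",cv2.resize(c,None,fx=3.4,fy=3.4,interpolation=cv2.INTER_CUBIC))
s=robot.get_image("side")["img"][150:310,260:400]
cv2.imwrite("pics/crops.png",cv2.resize(s,None,fx=3.7,fy=3.7,interpolation=cv2.INTER_CUBIC))
E
```

```text
(250, 195) [154 168 168] [ 30  21 168]
(254, 163) [58 30 20] [112 167  58]
(250, 218) [118 133  91] [ 79  81 133]
(385, 180) [ 81  64 152] [174 148 152]
(390, 208) [119 121 136] [  4  32 136]
(410, 205) [128 127 150] [179  39 150]
(300, 170) [142 153 160] [ 18  29 160]
(290, 240) [127 137 143] [ 19  29 143]
```

View pics/crop.png

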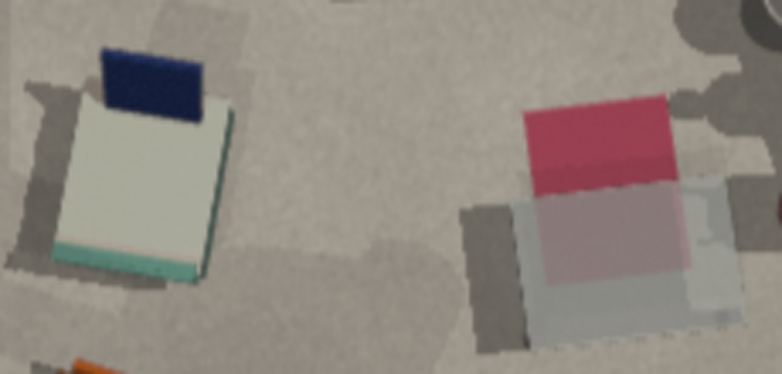

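View pics/crops.png

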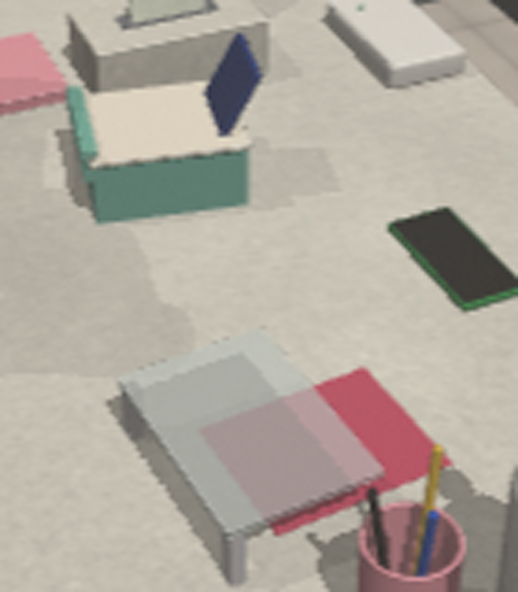

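```bash
python3 - <<'E'
from h import *
np.set_printoptions(precision=1,suppress=True)
t=robot.get_image("top"); s=robot.get_image("side")
def mask(d,f,x0,x1,y0,y1):
    im=cv2.bilateralFilter(d["img"],5,20,3).astype(int); m=f(*[im[...,i] for i in range(3)])
    k=np.zeros_like(m); k[y0:y1,x0:x1]=1; m=(m&k).astype(np.uint8)
    return cv2.morphologyEx(m,cv2.MORPH_OPEN,np.ones((3,3)))
def rect(d,m,z):
    P=cast(d,big(m),z)[:,:2]; r=cv2.minAreaRect(P.astype(np.float32)); return r,cv2.boxPoints(r),len(P)
mm=mask(t,lambda b,g,r:r-g>11,355,435,155,235); 
print("mat top",rect(t,mm,0))
mr=mask(t,lambda b,g,r:r-g>50,355,435,155,235); print("mat red",rect(t,mr,0))
ms=mask(s,lambda b,g,r:(r-g>14),300,385,245,296); print("mat side",rect(s,ms,0))
ml=mask(t,lambda b,g,r:(g-r>-4)&(g>140)&(g-r<8),220,285,160,225); print("lid",rect(t,ml,76))
for d,w,z in((t,(225,290,145,185),140),(s,(305,335,155,190),0)):
    g=mask(d,lambda b,g,r:(b-r>15)&(b>g+8),*w); c=big(g); print("grip px",cv2.boxPoints(cv2.minAreaRect(c)).tolist(),box(c).tolist())
tb=mask(t,lambda b,g,r:(g-r>15),215,290,160,230);print("green px",box(big(tb)).tolist())
o=np.hstack([cv2.resize(t["img"][140:240,210:440],None,fx=3,fy=3)]);mk=(mm+ml)[140:240,210:440];
o[cv2.resize(mk,None,fx=3,fy=3,interpolation=0)>0]=(0,255,255)
o2=cv2.resize(s["img"][230:310,280:400],None,fx=3,fy=3);o2[cv2.resize(ms[230:310,280:400],None,fx=3,fy=3,interpolation=0)>0]=(0,255,255)
o2=cv2.copyMakeBorder(o2,0,0,0,o.shape[1]-o2.shape[1],0);cv2.imwrite("pics/m1.png",np.vstack([o,o2]))
E
```

```text
mat top (((514.3732299804688, -226.11143493652344), (169.63076782226562, 143.82363891601562), 5.2241644859313965), array([[ 423.4, -162.2],
       [ 436.5, -305.4],
       [ 605.4, -290. ],
       [ 592.3, -146.8]], dtype=float32), 183)
mat red (((554.6475219726562, -222.31243896484375), (81.94221496582031, 138.9459686279297), 5.685932159423828), array([[ 507. , -157.2],
       [ 520.8, -295.5],
       [ 602.3, -287.4],
       [ 588.5, -149.1]], dtype=float32), 130)
mat side (((510.659912109375, -226.9796905517578), (172.8177947998047, 151.39137268066406), 4.972290515899658), array([[ 418. , -159.1],
       [ 431.1, -309.9],
       [ 603.3, -294.9],
       [ 590.2, -144.1]], dtype=float32), 205)
lid (((533.3146362304688, 206.73805236816406), (135.2504119873047, 147.6868133544922), 79.71381378173828), array([[448.6, 153.4],
       [593.9, 127. ],
       [618. , 260.1],
       [472.7, 286.5]], dtype=float32), 173)
grip px [[237.45944213867188, 170.2432403564453], [240.2161865234375, 153.7027130126953], [270.5404968261719, 158.7567596435547], [267.78375244140625, 175.2972869873047]] [[240, 155], [242, 171], [268, 174], [268, 159]]
grip px [[311.6769714355469, 179.81539916992188], [323.4923400878906, 159.13848876953125], [333.1846618652344, 164.67694091796875], [321.3692932128906, 185.35385131835938]] [[325, 160], [316, 173], [319, 184], [329, 172]]
green px [[226, 212], [267, 222]]
```

View pics/m1.png

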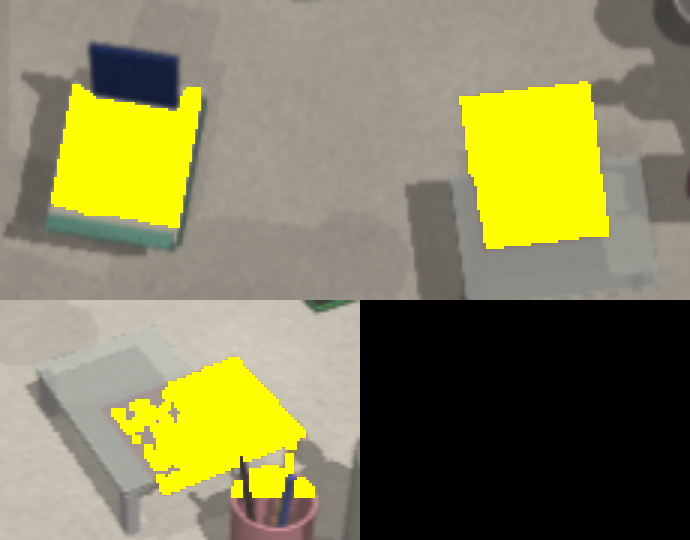

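```bash
cat >> h.py <<'E'
LID=(526.6,208.1,62); LYAW=np.pi-np.radians(10.3)
MAT=(513.3,-226.2,0); MYAW=np.pi+np.radians(5.5)
S=42.0   # grasp point height up the slope
def T(p,yaw,tip=0):
    M=np.eye(4); M[:3,:3]=R.from_euler('ZY',[yaw,tip]).as_matrix(); M[:3,3]=p; return M   # tip>0: front (-x) up
u=np.array([-np.sin(.5),0,np.cos(.5)]); n=np.array([np.cos(.5),0,np.sin(.5)])
def tool(L,back=0,sgn=1,G=None):
    X=np.eye(4); y=sgn*n; z=-u; X[:3,:3]=np.c_[np.cross(y,z),y,z]
    X[:3,3]=np.array([-60,0,14])+u*(S-19+back)
    W=L@(X if G is None else G); return W[:3,3],R.from_matrix(W[:3,:3]).as_euler('xyz')
def off(yaw,dx,dy): return np.array([np.cos(yaw)*dx-np.sin(yaw)*dy,np.sin(yaw)*dx+np.cos(yaw)*dy,0])
def tipped(p,yaw,a,fwd=0,up=0):  # rotate about rear bottom edge (82,0,8)
    L0=T(p,yaw); r=(L0@[82,0,8,1])[:3]; L=T(p,yaw,a); L[:3,3]=r-L[:3,:3]@[82,0,8]+off(yaw,-fwd,0)+[0,0,up]; return L
E
python3 - <<'E'
from h import *
np.set_printoptions(precision=2,suppress=True)
L=T(LID,LYAW); print("rear",L@[82,0,8,1],"grip",L@[-84,0,57.9,1],"tipped grip",tipped(LID,LYAW,.27)@[-84,0,57.9,1])
G=np.array([[-60,0,14]]+0*[1])+np.array([u*s*75+n*q+np.array([0,w,0]) for s in(0,1) for q in(-5,5) for w in(-45,45)])
P=(G@L[:3,:3].T)+L[:3,3]
for nm,w in(("top",(225,290,145,185)),("side",(305,335,155,190))):
    d=robot.get_image(nm); im=d["img"].astype(int); m=((im[...,0]-im[...,2]>15)&(im[...,0]>im[...,1]+8)); k=np.zeros_like(m);k[w[2]:w[3],w[0]:w[1]]=1;m&=k
    h=np.zeros(m.shape,np.uint8); cv2.fillConvexPoly(h,cv2.convexHull(np.round(proj(d,P)*16).astype(np.int32)),1,shift=4)
    for a in(m,h>0): ys,xs=np.nonzero(a); print(nm,len(xs),xs.mean(),ys.mean(),xs.min(),xs.max(),ys.min(),ys.max())
for sg in(1,-1):
  for nm,A in dict(app=tool(L,90,sg),g=tool(L,0,sg),tip=tool(tipped(LID,LYAW,.27),0,sg),lift=tool(tipped(LID,LYAW,.27,30,110),0,sg),lay=tool(T(np.add(MAT,off(MYAW,0,-185)),MYAW),0,sg),mat=tool(T(MAT,MYAW),0,sg),up=tool(T(MAT,MYAW),90,sg)).items():
    print(sg,nm,A[0],A[1],robot.inverse_kinematics(*A))
E
```

```text
rear [445.92 222.76  70.     1.  ] grip [609.25 193.08 119.9    1.  ] tipped grip [590.23 196.54 162.37   1.  ]
top 478 254.3765690376569 164.5857740585774 240 268 155 175
top 585 254.1008547008547 164.56068376068376 238 269 153 176
side 217 322.5622119815668 172.17972350230414 316 330 159 185
side 280 323.2964285714286 172.16785714285714 315 332 158 186
1 app [638.94 187.69 175.17] [ 2.64  0.   -1.75] [ 0.06  0.84  0.78  0.12  2.   -2.88]
1 g [596.48 195.4   96.18] [ 2.64  0.   -1.75] [ 0.07  0.81  1.04  0.12  1.78 -2.9 ]
1 tip [584.16 197.64 136.05] [ 2.91  0.   -1.75] [ 0.11  0.57  1.28  0.06  1.51 -2.87]
1 lift [613.67 192.28 246.05] [ 2.91  0.   -1.75] [ 0.09  0.56  1.03  0.06  1.77 -2.86]
1 lay [566.27 -35.24  34.18] [ 2.64  0.   -1.47] [-0.17  0.79  1.24 -0.13  1.6   2.9 ]
1 mat [ 584.   -219.39   34.18] [ 2.64  0.   -1.47] [-0.4   0.86  1.09 -0.23  1.64  2.68]
1 up [ 626.95 -215.26  113.17] [ 2.64  0.   -1.47] [-0.38  0.87  0.87 -0.23  1.85  2.66]
-1 app [638.94 187.69 175.17] [-2.64  0.    1.39] [0.06 0.84 0.78 0.12 2.   0.26]
-1 g [596.48 195.4   96.18] [-2.64  0.    1.39] [0.07 0.81 1.04 0.12 1.78 0.24]
-1 tip [584.16 197.64 136.05] [-2.91  0.    1.39] [0.11 0.57 1.28 0.06 1.51 0.28]
-1 lift [613.67 192.28 246.05] [-2.91  0.    1.39] [0.09 0.56 1.03 0.06 1.77 0.28]
-1 lay [566.27 -35.24  34.18] [-2.64  0.    1.67] [-0.17  0.79  1.24 -0.13  1.6  -0.24]
-1 mat [ 584.   -219.39   34.18] [-2.64  0.    1.67] [-0.4   0.86  1.09 -0.23  1.64 -0.46]
-1 up [ 626.95 -215.26  113.17] [-2.64  0.    1.67] [-0.38  0.87  0.87 -0.23  1.85 -0.49]
```

```bash
python3 - <<'E'
from h import *
np.set_printoptions(precision=1,suppress=True)
L=T(LID,LYAW)
p,o=tool(L,90,-1)
robot.move_linear([144.5,530.7,290])
robot.move_ptp(p+[0,0,110],o)
robot.move_gripper(0.55)
robot.move_linear(p,speed=250)
print(robot.move_linear(tool(L,0,-1)[0],speed=100,f_stop=8))
print(robot.current_t(),robot.current_tcp_pos(),robot.current_contact_force())
robot.move_gripper(0.0)
print(robot.current_t(),robot.current_gripper_width(),robot.current_finger_force(),robot.current_contact_force(),robot.current_ft_torque())
a=robot.get_image("top")["img"][120:240,200:340]; b=robot.get_image("side")["img"][120:240,250:390]
cv2.imwrite("pics/g.png",cv2.resize(np.hstack([a,b]),None,fx=2.8,fy=2.8))
E
```

```text
False
5.6917 [597.3 195.3  97. ] [0.3 0.6 0.2]
6.4167 0.11043071653311672 29.987453520298004 [-0.1  0.7  1.9] [-0.2  0.3 -0.1]
```

View pics/g.png

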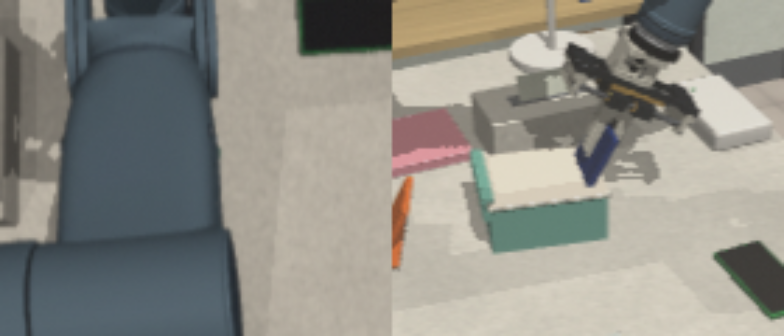

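The gripper holds the navy grip (opening about 10.3 mm) and the lid is still seated. Next I tip it about its rear edge.

```bash
cat >> h.py <<'E'
def cur():
    W=np.eye(4); W[:3,:3]=rot(robot.current_eef_rot()); W[:3,3]=robot.current_tcp_pos(); return W
E
python3 - <<'E'
from h import *
np.set_printoptions(precision=1,suppress=True)
G=np.linalg.inv(T(LID,LYAW))@cur(); np.save("G.npy",G)
for d in (3,6,9,12,15,17):
    robot.move_linear(*tool(tipped(LID,LYAW,np.radians(d),1.0*d/15,1.0*d/15),G=G),speed=40)
    f=robot.current_contact_force(); print(d,robot.current_t(),f,robot.current_ft_torque(),robot.current_gripper_width())
    if np.linalg.norm(f)>25: print("high"); break
b=robot.get_image("side")["img"][110:230,260:400]
cv2.imwrite("pics/tip.png",cv2.resize(b,None,fx=4,fy=4))
E
```

```text
3 6.8833 [-0.1  0.3 -2. ] [-0.1 -0.3  0.1] 0.10609271772773271
6 7.2417 [-0.   0.1 -1.6] [-0.1 -0.3  0. ] 0.11060734554048529
9 7.6 [-0.3  0.2 -2.1] [-0.1 -0.3  0. ] 0.10635596792394407
12 7.9583 [ 1.4 -0.  -2. ] [-0.2 -0.2 -0.1] 0.11026069504279494
15 8.3167 [ 0.5 -0.6 -0.5] [-0.1 -0.2 -0. ] 0.10421884108891921
17 8.6 [-0.7 -0.5 -1.6] [-0.1 -0.2 -0. ] 0.11001924520322465
```

View pics/tip.png

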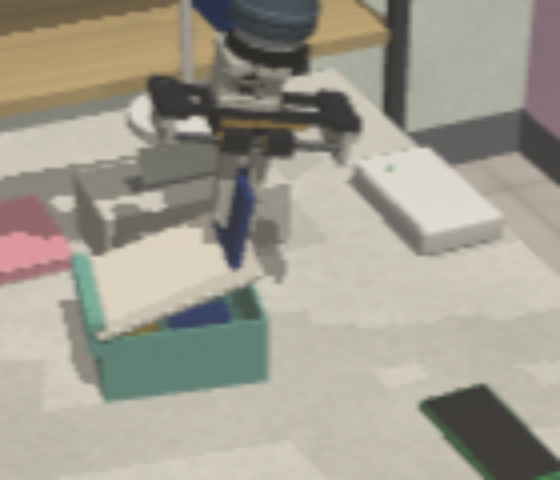

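```bash
python3 - <<'E'
from h import *
np.set_printoptions(precision=1,suppress=True)
G=np.load("G.npy"); a=np.radians(17)
robot.move_linear(*tool(tipped(LID,LYAW,a,32,1.1),G=G),speed=60)
print(robot.current_contact_force())
robot.move_linear(*tool(tipped(LID,LYAW,a,32,100),G=G),speed=120)
print(robot.current_t(),robot.current_contact_force(),robot.current_gripper_width())
lay=np.add(MAT,off(MYAW,0,-185))
robot.move_linear(*tool(T(lay+[0,0,100],MYAW),G=G),speed=130)
robot.move_linear(*tool(T(lay+[0,0,8],MYAW),G=G),speed=90)
f0=robot.current_contact_force()
hit=robot.move_linear(*tool(T(lay+[0,0,-3],MYAW),G=G),speed=12,f_stop=2.5)
print(hit,robot.current_t(),f0,robot.current_contact_force(),robot.current_ft_torque(),(cur()@np.linalg.inv(G))[:3,3])
t=robot.get_image("top")["img"][120:260,250:470]; b=robot.get_image("side")["img"][160:300,250:410]
cv2.imwrite("pics/lay.png",cv2.resize(np.hstack([t,b]),None,fx=2.1,fy=2.1))
E
```

```text
[ 0.2 -0.2 -2.3]
10.2917 [ 0.1  0.  -3.1] 0.10511360259805146
True 14.25 [ 0.1  0.  -1.1] [1.6 0.9 4.1] [-0.3  0.   0.1] [495.6 -42.    0. ]
```

View pics/lay.png

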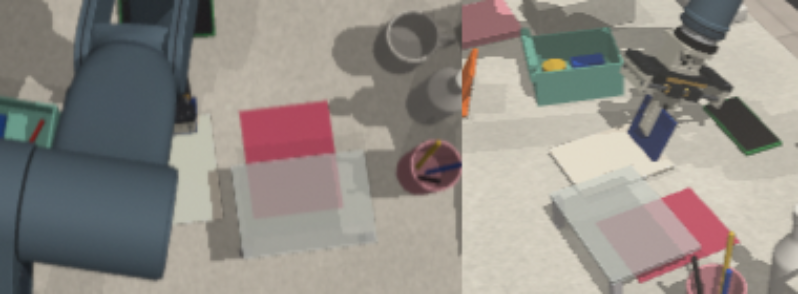

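```bash
python3 - <<'E'
from h import *
np.set_printoptions(precision=1,suppress=True)
G=np.load("G.npy"); z=(cur()@np.linalg.inv(G))[2,3]
for k in (-130,-60,0):
    robot.move_linear(*tool(T(np.add(MAT,off(MYAW,0,k))+[0,0,z],MYAW),G=G),speed=70)
    print(k,robot.current_contact_force(),robot.current_ft_torque())
print(robot.current_t(),robot.current_gripper_width())
t=robot.get_image("top")["img"][120:260,290:490]; b=robot.get_image("side")["img"][170:310,280:460]
cv2.imwrite("pics/slid.png",cv2.resize(np.hstack([t,b]),None,fx=2.1,fy=2.1))
E
```

```text
-130 [-0.4 -2.6  2.8] [-0.6  0.2  0.2]
-60 [-1.2 -1.7  3.1] [-0.5  0.3  0.1]
0 [-0.9 -2.8  2.3] [-0.6  0.2  0.2]
17.45 0.1062813445541304
```

View pics/slid.png

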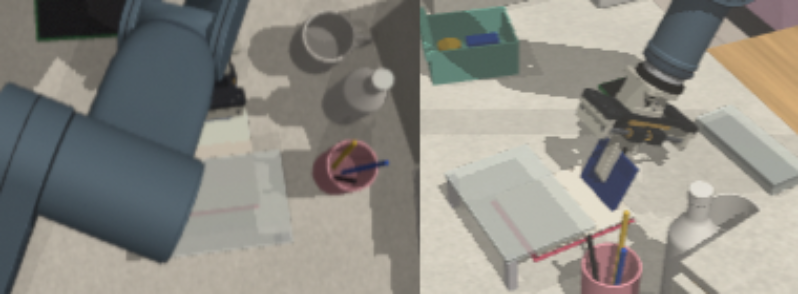

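```bash
python3 - <<'E'
from h import *
np.set_printoptions(precision=1,suppress=True)
G=np.load("G.npy")
robot.move_gripper(0.4); W=cur()
robot.move_linear(W[:3,3]-W[:3,2]*100,speed=100)
print(robot.current_t(),robot.current_contact_force())
p=robot.current_tcp_pos()
robot.move_linear([p[0]-20,p[1]+30,p[2]+110],speed=200)
q=list(robot.current_qpos()); q[0]+=0.75; robot.move_j(q)
t=robot.get_image("top"); im=cv2.bilateralFilter(t["img"],5,20,3).astype(int)
b,g,r=[im[...,i] for i in range(3)]
np.save("t.npy",t,allow_pickle=True)
for p in ((400,185),(390,205)): print(im[p[1],p[0]])
tt=t["img"][140:250,340:460]; s=robot.get_image("side")["img"][220:330,280:400]
cv2.imwrite("pics/fin.png",cv2.resize(np.hstack([tt,s]),None,fx=3.3,fy=3.3,interpolation=cv2.INTER_CUBIC))
print(robot.current_t())
E
```

```text
19.3583 [-0.6 -0.6  0.2]
[178 195 194]
[154 163 163]
21.9083
```

View pics/fin.png

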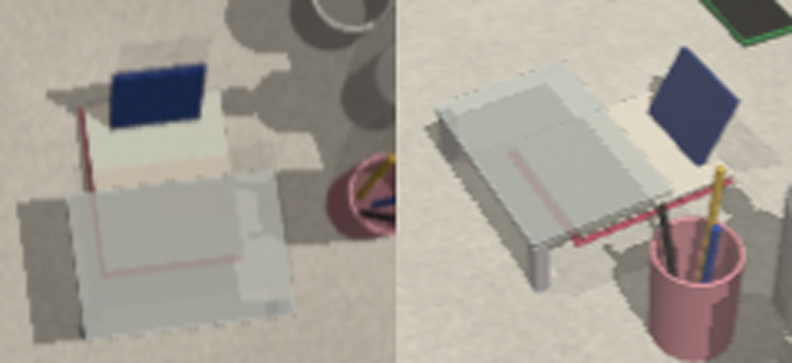

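```bash
python3 - <<'E'
from h import *
np.set_printoptions(precision=2,suppress=True)
L=T(MAT,MYAW)
Gp=np.array([-60,0,14])+np.array([u*s*75+n*q+np.array([0,w,0]) for s in(0,1) for q in(-5,5) for w in(-45,45)])
rows=[];res=[]
for nm,w in(("top",(365,410,150,185)),("side",(350,395,230,275))):
    d=robot.get_image(nm); im=d["img"].astype(int); m=((im[...,0]-im[...,2]>15)&(im[...,0]>im[...,1]+8)); k=np.zeros_like(m);k[w[2]:w[3],w[0]:w[1]]=1;m&=k
    ys,xs=np.nonzero(m); c=np.array([xs.mean(),ys.mean()])
    def cen(dx,dy):
        P=(Gp@L[:3,:3].T)+L[:3,3]+[dx,dy,0]; M=cv2.moments(cv2.convexHull(proj(d,P).astype(np.float32))); return np.array([M['m10'],M['m01']])/M['m00']
    J=np.c_[cen(1,0)-cen(0,0),cen(0,1)-cen(0,0)]; print(nm,"grip offset mm",np.linalg.solve(J,c-cen(0,0)))
    if nm=="top":
        r=cv2.minAreaRect(np.argwhere(m)[:,::-1].astype(np.float32)); print("grip rect",r)
        M=cv2.minAreaRect(cv2.convexHull(proj(d,(Gp@L[:3,:3].T)+L[:3,3]).astype(np.float32))); print("pred",M)
        I=cv2.bilateralFilter(d["img"],5,20,3).astype(int); q=(I[...,1]-I[...,2]>-9)&(I[...,1]>165)
        for y in range(177,196,3):
            x=np.nonzero(q[y,362:415])[0]+362; rr=np.nonzero((I[...,2]-I[...,1])[y,355:380]>25)[0]+355
            print(y,"lid x",x.min(),x.max(),"in lid frame y:",[(np.linalg.inv(L)@[*cast(d,(v,y),14)[0],1])[:2] for v in(x.min()-.5,x.max()+.5)],"red",rr.min() if len(rr) else None,rr.max() if len(rr) else None)
E
```

```text
top grip offset mm [ 0.16 -1.57]
grip rect ((387.4756164550781, 168.78048706054688), (16.233436584472656, 28.8226318359375), 83.6598129272461)
pred ((386.928466796875, 168.7765350341797), (16.98048973083496, 31.601741790771484), 83.12281799316406)
177 lid x 362 414 in lid frame y: [array([-67.04, -79.19]), array([-46.12,  91.6 ])] red 364 365
180 lid x 362 414 in lid frame y: [array([-57.27, -80.5 ]), array([-36.37,  90.15])] red 364 365
183 lid x 362 414 in lid frame y: [array([-47.51, -81.81]), array([-26.63,  88.69])] red 365 366
186 lid x 362 409 in lid frame y: [array([-37.77, -83.12]), array([-18.88,  71.17])] red 365 366
189 lid x 362 393 in lid frame y: [array([-28.05, -84.42]), array([-15.46,  18.35])] red 366 366
192 lid x 362 414 in lid frame y: [array([-18.34, -85.72]), array([ 2.48, 84.35])] red 366 367
195 lid x 362 400 in lid frame y: [array([ -8.65, -87.02]), array([ 6.66, 38.02])] red 367 367
side grip offset mm [-3.   -1.26]
```

```bash
python3 -c "
from h import *
print(robot.current_joint_vel()); print(robot.hand_in(), robot.current_t())"
```

```text
[ 6.25636656e-03 -6.63636136e-04  3.40855535e-06  1.35090875e-03
  1.16682954e-03  5.37086711e-04]
the job is handed in; nothing more can be done
the job is handed in; nothing more can be done
```

The job is handed in, at about 22 s on the robot's clock: the lid was tipped about 17° and drawn out of the tub, laid flat beside the shelf, slid in over the rose mat with its grip to the open front, and let go. By the camera images it lies about 2 mm (3 mm at most) and half a degree from square on the mat.

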